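# Open the plane box and block up the plane

### The job

Lift the loose plywood lid off the hand-plane box by its knob and set it down, knob up, in the middle of the black rubber mat; do not drop it. Then take the one wooden offcut that snugly fills the gap left at the end of the plane and lower it, upright, right down to the box floor between the rails, so that the plane cannot slide. Leave the plane where it is, and the other two offcuts, the tape measure and the steel tin too.

Things in the scene. Friction and masses are not known exactly. Their poses are not given: they have to be found in the camera images.
- box: open-topped plywood box, fixed to the bench, holding a hand plane. Outside 146 (x) x 220 (y) x 76 mm high; walls and floor 8 mm, so inside 130 x 204 x 68 deep. Origin: centre of its underside (inner floor 8 mm higher, rim 76 mm higher). Long side along its y. On the inner floor two rails run the whole length, 5 mm high, 8 mm wide, centred at x = -38 and +38 mm, 68 mm free between them. At the start the lid covers it
- lid_knob (a point): centre of the head of the lid's dark wooden knob (head 30 mm diameter, 24 mm tall; thinner neck 13 mm long below it). The loose lid is a plywood panel 146 (x) x 220 (y) x 8 mm, flush with the box outside; the knob is at its middle. The panel's top lies 25 mm below this point, the panel's underside 33 mm, and the feet of two 5 mm battens under the panel (which drop just inside the box) 38 mm. z is up out of the lid; y along its long side. 0.15 to 0.3 kg
- lid: the same lid; origin at its middle, level with the batten feet (38 mm below lid_knob)
- mat: black rubber mat fixed on the bench, 190 (x) x 260 (y) x 3 mm; origin at the centre of its underside
- plane_mid (a point): hand plane lying loose in the box between the rails: dark steel body 62 (x) x 156 (y) x 26 mm tall with square upright ends, knob and blade cap on top reaching 54 mm above the sole. Point: middle of the steel body, 13 mm above the sole. Its y is along the box's y. It stands about 1 mm from one end wall of the box (-y end or +y end, it varies), which leaves a gap about 47 mm long between the plane and the other end wall. 0.9 kg
- plane: the same plane; origin at the centre of its sole
- medium_center (a point): centre of the medium offcut: wooden block 60 (x) x 43 (y) x 60 mm high, standing on the bench (centre 30 mm up). The one that fits the gap: its 43 mm along the box's length, its 60 mm across, between the rails. About 0.1 kg
- medium_offcut: the same offcut; origin at the centre of its underside
- thin_center (a point): centre of the thin offcut, 60 (x) x 24 (y) x 60 mm high: too loose for the gap
- thick_center (a point): centre of the thick offcut, 60 (x) x 60 (y) x 60 mm high: does not go into the gap
- tape: bystander: grey tape measure, 62 x 34 x 56 mm, on the far side beyond the offcuts
- wax: bystander: low steel tin 50 mm tall, 84 mm diameter, on the left
Things that resemble listed ones, but are neither listed nor needed, are in the scene too. Leave any purple or yellow look-alike of the medium_offcut alone.

How it is judged:
By the outcome, as a careful person would: the job done as asked, in the order asked, and still so for the second after the job is handed in, with the robot touching nothing.
It also fails if it takes over 61 s, if anything falls off the work surface, if the arm or the gripper's body presses on something with over 40 N, if the wrist force passes 120 N, or if a joint passes its speed limit or range.

### The arm

A 6-joint arm with a two-finger parallel gripper is mounted at the origin on the work surface. World frame = base frame: x ahead of the robot, y to its left, z up, the work surface at z = 0. Lengths are in m, angles in rad, forces in N, time in s.
With the tool pointing down it reaches from about 0.375 to 0.9 m from the base axis. Payload 3.1 kg.
Tool frame: the origin (TCP) lies midway between the tips of the shut fingers; the grasp point (between the pads) lies grip_point_offset behind it (grip_point_offset is the distance from the TCP to the grasp point, in m); y points along the fingers, z is the direction in which the jaws open and shut, and the axes are right-handed (so a half turn about y gives the same grasp; the last joint's range is limited). The gripper opens to 87 mm and grips with 3 to 60 N. Pads are 19 mm wide; open, the fingers measure 117 mm over their backs; the gripper's body (75 mm by 190 mm) begins 51 mm behind the grasp point.
Start: joints at [-1.433, 0.527, 1.433, -0, 1.181, -0.178], TCP at [0.195, -0.594, 0.223] pointing down, gripper open.
Joint ranges: [-3.08, 3.08], [-0.75, 2.2], [0.22, 2.44], [-1.43, 4.57], [0, 2.65], [-2.85, 2.85]. Speed limits (rad/s): [2.79, 2.79, 3.14, 3.14, 3.14, 3.14].

### API

Orientations are given as a unit quaternion [x, y, z, w].
In Python, from rig import * gives the robot as it stands.
- The arm moves only by the tool jog_arm, never from a script. Its argument "increments" is a list that holds one entry, the list of rows, each a list of 7 numbers: the turn, a rotation vector about the world's x, y, z in degrees, then the shift along the world's x, y, z in m, then the closure, from -1 (fully open) to 1 (shut), so that 0 is half open. In form: [[[rx, ry, rz, x, y, z, jaw], ...]]. A call has 1 to 8 rows; each row is the pose to reach, as a shift and turn from the pose measured when the call began; what a row does not reach only later rows make up. A row lasts 1/10 s, in which the tool goes at most 50 mm and 8.59 degrees, less where a joint would pass 70% of its speed; a pose out of reach is approached as far as the arm can. A call with a gripper value outside its range is refused whole. The fingers move at their own pace and stop on an object; "squeeze" is the grip in N (left out, the last holds). Time passes only in rows, so rows that repeat a pose let the fingers close. It gives the time, the measured TCP pose, the force and the opening at its end, in the units of the state.
- get_obs(): the state, without advancing time (a new reading comes with each control period).
- camera(name): name is "scene" or "top"; returns the picture (420x560x3 uint8, red, green, blue); there is no depth.
- camera_info(name): a dict with "K" (3x3 intrinsics, pixels), "R" (3x3) and "t" (3): a world point X has camera coordinates R X + t. Camera axes: x right, y down, z forward; pixel columns grow to the right and rows downward; lengths in m; the calibration is good to about 2 mm. A picture is of the moment at which its call begins. camera_info takes no time and is no camera call.
- hand_in(): hands the job in, once; it reports no verdict.
The state is a dict: "time": time; "q": joint angles; "joint_velocities": joint speeds; "joint_torque": joint torques, N m; "position": TCP position; "tool_rot": TCP orientation; "ft_force": force on the tool from outside, world axes, zero at the start; "moment": the same for the moment, N m; "grip_width": finger opening in m.
Only numpy, scipy, OpenCV 4.12 (cv2) and the standard library are available. Lean on these libraries where they do the work, as an engineer would, in place of code of your own. Each camera call takes 0.05 s, during which the arm holds its last target.

## Working session

There is one attempt and no reset: what is moved stays moved. The work goes in short steps, Python scripts to look and compute and a tool call to move; the robot and the scene stay as the last step left them, time stands still between calls to the robot, and variables do not carry over. Pictures are saved under pics/ and viewed, and the job is handed in when it is done.

Besides the shell and the picture viewer there is one more tool, called after "Call:" by a JSON object that holds its "op" and its "data", one argument or row to a line. jog_arm: Moves the arm, as the interface text tells. Its arguments: {"type":"object","properties":{"increments":{"type":"array","items":{"type":"array","items":{"type":"array","items":{"type":"number"}}}},"squeeze":{"type":"number"}},"required":["increments"]}

```bash
ls; mkdir -p pics; python3 - <<'E'
from rig import *
import cv2
for n in("scene","top"):
    im=camera(n); cv2.imwrite(f"pics/{n}0.png",im[:,:,::-1]); 
    i=camera_info(n); print(n,i)
print(get_obs()); 
try: print(grip_point_offset)
except Exception as e: print(e)
E
```

```text
pics
scene {'K': array([[387.28947552,   0.        , 282.74375568],
       [  0.        , 387.28947552, 212.76193844],
       [  0.        ,   0.        ,   1.        ]]), 'R': array([[-0.88436696,  0.46670679,  0.0089362 ],
       [ 0.2470557 ,  0.48421929, -0.8393421 ],
       [-0.39605374, -0.74007868, -0.54353011]]), 't': array([ 0.44544793, -0.0871828 ,  1.42831742])}
top {'K': array([[447.20749213,   0.        , 278.31637787],
       [  0.        , 447.20749213, 201.91023592],
       [  0.        ,   0.        ,   1.        ]]), 'R': array([[ 3.70386012e-03, -9.99993131e-01,  1.40242442e-04],
       [-9.98055172e-01, -3.70540901e-03, -6.22265432e-02],
       [ 6.22266354e-02,  9.05087169e-05, -9.98062041e-01]]), 't': array([0.08813684, 0.56138048, 1.17108653])}
{'time': 0.1, 'q': array([-1.43249865e+00,  5.28348793e-01,  1.43376113e+00,  5.38851407e-06,
        1.18142956e+00, -1.78480694e-01]), 'joint_velocities': array([ 4.12010568e-04, -2.98095598e-03, -4.13352022e-03, -1.67963607e-03,
        6.51781186e-04, -5.33098406e-05]), 'joint_torque': array([-8.24945491e-04, -4.40985489e+01, -1.77150786e+01,  6.33960497e-02,
        5.33821760e-02, -3.60972274e-05]), 'position': array([ 0.19464031, -0.59322514,  0.22168865]), 'tool_rot': array([-0.11151401,  0.69894358, -0.69756732,  0.11154519]), 'ft_force': array([0.05331626, 0.29859662, 0.13627665]), 'moment': array([ 0.03167925,  0.01749562, -0.01248962]), 'grip_width': 0.08668183989488785}
0.0187
```

View pics/scene0.png

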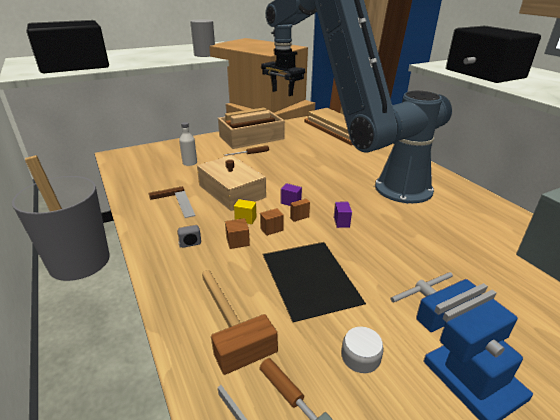

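View pics/top0.png

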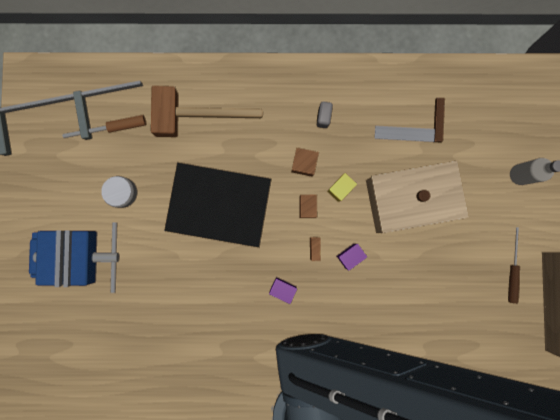

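The brown candidates for the medium offcut in the top view are at (305,161), (308,206) and (315,248). The look-alikes are yellow (343,187) and purple (352,257) and (283,291). By size the middle brown block (308,206) should be the medium one. I'll check it in a close crop and measure everything.

```bash
cat > h.py <<'E'
from rig import *
import numpy as np, cv2
from scipy.optimize import least_squares
CI={n:camera_info(n) for n in("scene","top")}
def proj(n,X):
    c=CI[n]; p=(np.atleast_2d(X)@c['R'].T+c['t'])@c['K'].T
    return p[:,:2]/p[:,2:]
def ray(n,uv,z):
    c=CI[n]; d=c['R'].T@np.linalg.inv(c['K'])@np.array([uv[0],uv[1],1.]); o=-c['R'].T@c['t']
    return o+d*(z-o[2])/d[2]
def boxpts(x,y,yaw,sx,sy,z0,z1):
    c,s=np.cos(yaw),np.sin(yaw)
    return np.array([[x+c*a*sx/2-s*b*sy/2,y+s*a*sx/2+c*b*sy/2,z] for z in(z0,z1) for a,b in((-1,-1),(1,-1),(1,1),(-1,1))])
def sil(n,P,up=8,roi=None):
    uv=proj(n,P); h=cv2.convexHull(uv.astype(np.float32))[:,0]
    return h
def fit(n,mask,x,y,yaw,sx,sy,z0,z1):
    # maximise IoU of projected hull w/ mask (supersampled)
    ys,xs=np.nonzero(mask); r0,r1,c0,c1=ys.min()-6,ys.max()+7,xs.min()-6,xs.max()+7
    m=cv2.resize(mask[r0:r1,c0:c1].astype(np.float32),None,fx=8,fy=8,interpolation=cv2.INTER_LINEAR)
    def cost(p):
        h=sil(n,boxpts(p[0],p[1],p[2],sx,sy,z0,z1)); h=(h-[c0,r0]+.5)*8-.5
        im=np.zeros(m.shape,np.uint8); cv2.fillConvexPoly(im,np.round(h*16).astype(np.int32),1,shift=4)
        return np.abs(im-m).sum()/m.sum()
    from scipy.optimize import minimize
    best=None
    for dy in np.deg2rad([-20,-10,0,10,20]):
        s=np.array([[x,y,yaw+dy]]*4)+np.vstack([np.zeros(3),np.diag([.006,.006,.1])])
        r=minimize(cost,s[0],method='Nelder-Mead',options=dict(initial_simplex=s,xatol=1e-5,fatol=1e-5))
        if best is None or r.fun<best.fun:best=r
    return best.x,best.fun
E
python3 - <<'E'
from h import *
t=cv2.imread("pics/top0.png");s=cv2.imread("pics/scene0.png")
a=cv2.resize(t[130:310,150:480],None,fx=2.4,fy=2.4,interpolation=cv2.INTER_CUBIC);cv2.imwrite("pics/ct.png",a)
a=cv2.resize(s[130:330,150:380],None,fx=3,fy=3,interpolation=cv2.INTER_CUBIC);cv2.imwrite("pics/cs.png",a)
for n,uv,z in(("thick",(305,161),.06),("med",(308,206),.06),("thin",(315,248),.06),("knob",(424,196),.121),("lid",(418,197),.084),("mat",(219,205),.003)):print(n,ray("top",uv,z))
h=cv2.cvtColor(t,cv2.COLOR_BGR2HSV)
for p in((305,161),(308,206),(315,248),(400,200),(250,150),(219,205),(330,206)):print(p,h[p[1],p[0]])
E
```

```text
thick [0.66429161 0.02183692 0.06      ]
med [0.54818652 0.01415484 0.06      ]
thin [ 0.44116711 -0.00362254  0.06      ]
knob [ 0.57028593 -0.26344396  0.121     ]
lid [ 0.57055536 -0.26042035  0.084     ]
mat [0.55303588 0.24968744 0.003     ]
(305, 161) [ 12 131 125]
(308, 206) [ 13 129 123]
(315, 248) [ 13 132 124]
(400, 200) [ 18  68 173]
(250, 150) [ 18  87 156]
(219, 205) [60  8 31]
(330, 206) [ 18  85 168]
```

View pics/ct.png

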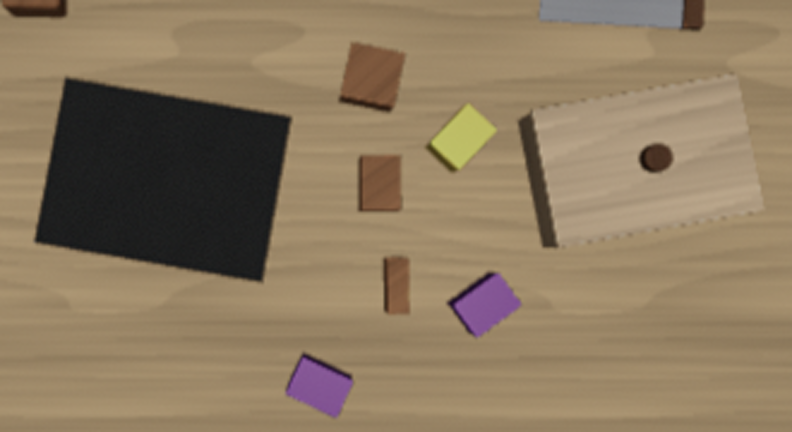

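View pics/cs.png

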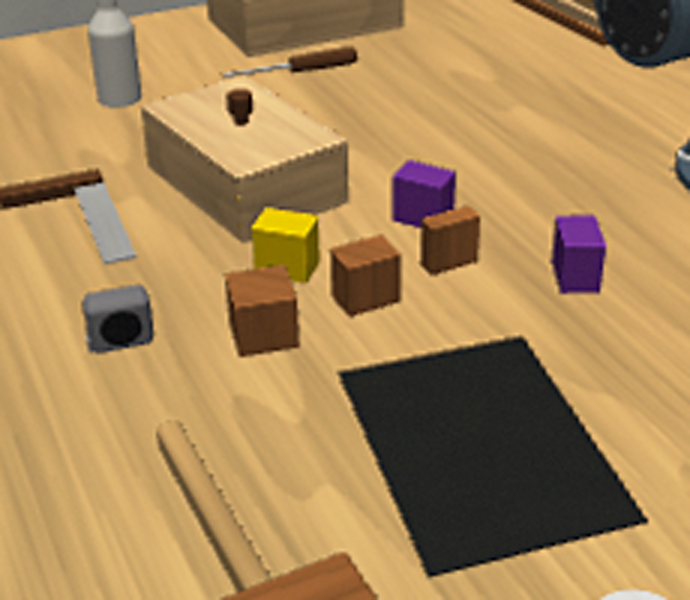

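The crop confirms three brown blocks: a square thick one at (305,161), a middle one at (308,206), which is my choice, and a thin one at (315,248). The lid's knob is at (424,196) and the mat is centred near (219,205). Next come precise fits.

```bash
python3 - <<'E'
from h import *
t=cv2.imread("pics/top0.png");s=cv2.imread("pics/scene0.png")
def cornerfit(n,pts,sx,sy,z,x0):
    pts=np.array(pts,float)
    def res(p):
        P=boxpts(*p,sx,sy,z,z)[:4]; q=proj(n,P)
        d=np.linalg.norm(q[:,None]-pts[None],axis=2); i=d.argmin(0)
        return (q[i]-pts).ravel()
    r=least_squares(res,x0); return r.x,np.abs(r.fun).max(),r.fun.std()
T=lambda L:[((a+.5)/2.4-.5+150,(b+.5)/2.4-.5+130) for a,b in L]
S=lambda L:[((a+.5)/3-.5+150,(b+.5)/3-.5+130) for a,b in L]
for nm,n,L,a in(("lid","top",T([(531,113),(736,74),(763,210),(556,246)]),(.146,.220,.084,[.57,-.26,.17])),
 ("lid","scene",S([(143,113),(234,81),(347,143),(240,178)]),(.146,.220,.084,[.57,-.26,.17])),
 ("mat","top",T([(65,78),(291,117),(263,282),(36,241)]),(.19,.26,.003,[.55,.25,-.17])),
 ("mat","scene",S([(340,373),(525,338),(647,522),(431,576)]),(.19,.26,.003,[.55,.25,-.17]))):
    x,m,sd=cornerfit(n,L,*a); print(nm,n,x.round(4),np.degrees(x[2]).round(2),m.round(2),sd.round(2))
for n,im in(("top",t),("scene",s)):
    h=cv2.cvtColor(im,cv2.COLOR_BGR2HSV)
    print(n,[ (p,h[p[1],p[0]].tolist()) for p in ([(308,206),(424,196),(301,206)] if n=="top" else [(268,214),(270,225),(278,225),(262,228),(230,164)])])
    m=((h[...,0]<16)&(h[...,1]>105)).astype(np.uint8)
    k,l,st,c=cv2.connectedComponentsWithStats(m)
    for i in range(1,k):
        if 40<st[i][4]<2500: print(i,st[i],c[i].round(2))
    np.save(f"lab_{n}.npy",l)
E
```

```text
lid top [ 0.5717 -0.2632  0.1809] 10.37 1.01 0.5
lid scene [ 0.5748 -0.2637  0.2251] 12.9 2.27 1.17
mat top [ 0.5549  0.2526 -0.1673] -9.58 0.86 0.58
mat scene [ 0.5535  0.2516 -0.1746] -10.01 1.09 0.52
top [((308, 206), [13, 129, 123]), ((424, 196), [12, 135, 72]), ((301, 206), [13, 130, 118])]
1 [ 151   86   27   51 1319] [163.73 111.05]
2 [434  98  11  44 375] [438.94 119.06]
3 [106 115  40  18 425] [125.56 123.28]
4 [292 148  27  28 576] [304.61 161.66]
5 [417 190  13  11 110] [422.99 195.35]
6 [300 194  17  24 392] [308.01 205.97]
7 [310 237  11  24 250] [314.84 248.44]
8 [508 265  12  39 373] [513.83 283.87]
scene [((268, 214), [13, 169, 152]), ((270, 225), [12, 166, 89]), ((278, 225), [13, 167, 84]), ((262, 228), [11, 173, 68]), ((230, 164), [11, 152, 52])]
1 [ 378    0   34   97 1703] [392.96  37.29]
33 [330  79  11  34 222] [334.9   98.88]
58 [225 115  50  13 231] [250.05 122.09]
65 [305 118  48  27 217] [328.06 131.16]
69 [247 146  22   8 110] [257.57 149.46]
70 [226 159   8  13  83] [229.6 164.7]
75 [149 186  35  13 208] [164.84 192.65]
77 [291 199  19  23 353] [299.75 209.45]
83 [260 208  23  27 492] [271.4  221.18]
86 [225 219  25  30 589] [237.16 232.97]
92 [260 358  44  49 815] [280.87 381.55]
```

```bash
python3 - <<'E'
from h import *
lt,ls=np.load("lab_top.npy"),np.load("lab_scene.npy")
for nm,n,m,a in(("med","top",lt==6,(.548,.014,0,.06,.043,0,.06)),("med","scene",ls==83,(.548,.014,0,.06,.043,0,.06)),("thick","top",lt==4,(.66,.02,0,.06,.06,0,.06))):
    x,f=fit(n,m,*a);print(nm,n,x.round(4),np.degrees(x[2]).round(1),round(f,3))
# knob
th=np.linspace(0,6.28,24)
def cyl(x,y,z0,z1,r):return np.array([[x+r*np.cos(t),y+r*np.sin(t),z] for z in(z0,z1) for t in th])
for n,c in(("top",(422.99,195.35)),("top",(423.6,195.6))):
    def res(p):
        h=sil(n,cyl(*p,.097,.121,.015)); M=cv2.moments(h.astype(np.float32)); return [M['m10']/M['m00']-c[0],M['m01']/M['m00']-c[1]]
    print(least_squares(res,[.57,-.26]).x)
def res(p):
    return (sil("scene",cyl(*p,.097,.121,.015))[:, :].min(0)-[225.5,158.5])
print(least_squares(res,[.57,-.26]).x, [sil("scene",cyl(.571,-.263,.097,.121,.015)).min(0),sil("scene",cyl(.571,-.263,.097,.121,.015)).max(0)])
print(sil("top",cyl(.571,-.263,.097,.121,.015)).min(0),sil("top",cyl(.571,-.263,.097,.121,.015)).max(0))
# overlay
for n in("top","scene"):
    im=cv2.imread(f"pics/{n}0.png"); f=4
    r=(130,230,290,480) if n=="top" else (140,260,190,350)
    a=cv2.resize(im[r[0]:r[1],r[2]:r[3]],None,fx=f,fy=f,interpolation=cv2.INTER_CUBIC)
    for P,col in((boxpts(.5717,-.2632,.1809,.146,.22,0,.084),(0,0,255)),(boxpts(.548,.0135,0.03,.06,.043,0,.06),(0,255,0)),(cyl(.571,-.263,.097,.121,.015),(255,255,0))):
        h=(sil(n,P)-[r[2],r[0]]+.5)*f-.5
        cv2.polylines(a,[h.round().astype(int)],True,col,1)
    cv2.imwrite(f"pics/ov_{n}.png",a)
E
```

```text
med top [0.5493 0.0129 0.0006] 0.0 0.104
med scene [ 0.5471  0.0064 -0.1854] -10.6 0.094
thick top [ 0.6664  0.022  -0.208 ] -11.9 0.081
[ 0.57274713 -0.26465279]
[ 0.57213802 -0.26613986]
[ 0.57183544 -0.26      ] [array([225.63968, 159.97653], dtype=float32), array([234.81987, 170.08415], dtype=float32)]
[414.64584 189.55081] [429.98248 202.42314]
```

View pics/ov_top.png

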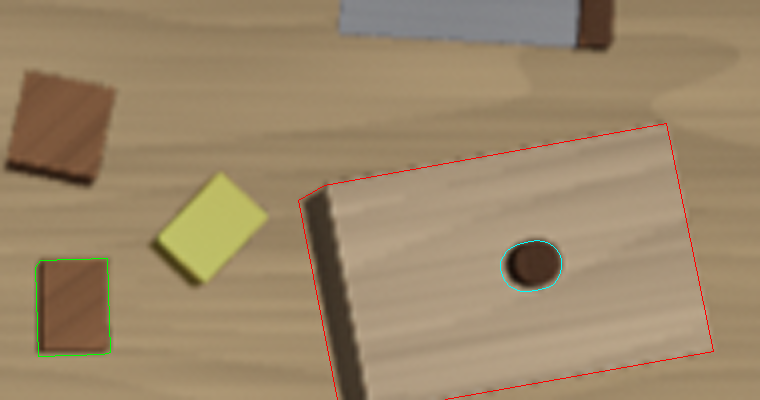

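View pics/ov_scene.png

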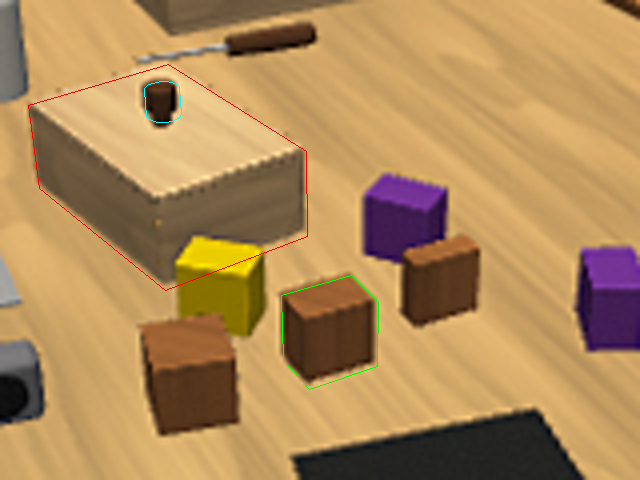

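```bash
cat >> h.py <<'E'
from scipy.spatial.transform import Rotation as Ro
def st():
    o=get_obs(); M=Ro.from_quat(o['tool_rot']).as_matrix(); y,z=M[:,1],M[:,2]
    print("t",o['time'],"tcp",o['position'].round(4),"fing",y.round(3),"jaw yaw",np.degrees(np.arctan2(z[1],z[0])).round(2),"w",round(o['grip_width'],4),"F",o['ft_force'].round(2),"q",np.array(o['q']).round(2))
    print("grasp",(o['position']-y*grip_point_offset).round(4)); return o,M
E
python3 -c "
from h import *
o,M=st();print(M.round(3))"
```

```text
t 0.1 tcp [ 0.1946 -0.5932  0.2217] fing [-0.     0.002 -1.   ] jaw yaw -71.85 w 0.0867 F [0.05 0.3  0.14] q [-1.43  0.53  1.43  0.    1.18 -0.18]
grasp [ 0.1946 -0.5933  0.2404]
[[-0.95  -0.     0.312]
 [-0.312  0.002 -0.95 ]
 [-0.    -1.    -0.002]]
```

Call:
{"op": "jog_arm", "data": {
  "increments": [
    [[0,0,7,0.03,0.027,0,-1],[0,0,15,0.06,0.053,0,-1],[0,0,23,0.09,0.08,0,-1],[0,0,31,0.12,0.107,0,-1],[0,0,39,0.155,0.137,0,-1],[0,0,47,0.19,0.167,0,-1],[0,0,55,0.22,0.195,0,-1],[0,0,62,0.25,0.22,0,-1]]
  ]
}}

```text
time: 0.9
position: [0.4455, -0.3713, 0.2213]
tool_rot: [-0.457, 0.541, -0.539, 0.456]
ft_force: [-0.3, -0.4, 0.5]
grip_width: 0.087
```

```bash
python3 -c "
from h import *
o,M=st();print(np.array([.572,-.2645])-o['position'][:2])"
```

```text
t 0.9 tcp [ 0.4455 -0.3713  0.2213] fing [-0.003  0.002 -1.   ] jaw yaw -9.52 w 0.087 F [-0.35 -0.38  0.48] q [-0.89  0.47  1.55 -0.    1.13 -0.72]
grasp [ 0.4456 -0.3713  0.24  ]
[0.12645687 0.10675039]
```

Call:
{"op": "jog_arm", "data": {
  "increments": [
    [[0,0,5,0.03,0.025,0,-1],[0,0,10,0.06,0.05,0,-1],[0,0,15,0.09,0.077,-0.01,-1],[0,0,20,0.115,0.098,-0.025,-1],[0,0,20,0.1265,0.1068,-0.04,-1],[0,0,20,0.1265,0.1068,-0.04,-1]]
  ]
}}

```text
time: 1.5
position: [0.5713, -0.2622, 0.1782]
tool_rot: [0.545, -0.455, 0.449, -0.543]
ft_force: [-0.9, 0.9, -0.3]
grip_width: 0.087
```

```bash
python3 -c "
from h import *
o,M=st();print(np.array([.572,-.2645,.091])-o['position'])
for n in('top','scene'):
    im=camera(n)[:,:,::-1]; r=(120,270,330,510) if n=='top' else (60,230,170,330)
    cv2.imwrite(f'pics/h_{n}.png',cv2.resize(im[r[0]:r[1],r[2]:r[3]],None,fx=4,fy=4,interpolation=cv2.INTER_CUBIC))
"
```

```text
t 1.5 tcp [ 0.5713 -0.2622  0.1782] fing [-0.008  0.004 -1.   ] jaw yaw 10.55 w 0.087 F [-0.88  0.87 -0.25] q [-0.61  0.59  1.46 -0.    1.11 -0.79]
grasp [ 0.5715 -0.2623  0.1969]
[ 0.00067741 -0.00228944 -0.08723245]
```

View pics/h_scene.png

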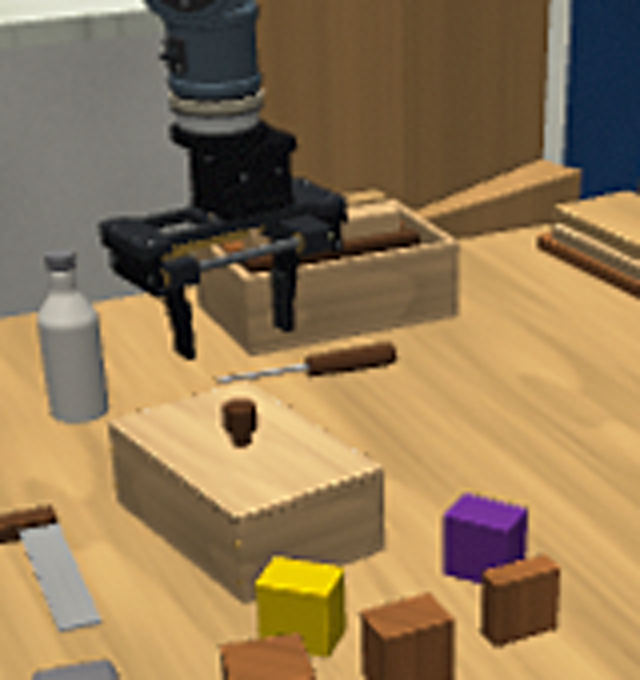

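The picture shows the open fingers, at about (180,340) and (285,320) in the crop, straddling the line above the knob at (240,420). I'll go down now.

Call:
{"op": "jog_arm", "data": {
  "increments": [
    [[0,0,0,0.0005,-0.002,-0.015,-1],[0,0,0,0.0005,-0.002,-0.035,-1],[0,0,0,0.0005,-0.002,-0.055,-1],[0,0,0,0.0005,-0.002,-0.07,-1],[0,0,0,0.0005,-0.002,-0.08,-1],[0,0,0,0.0005,-0.002,-0.087,-1],[0,0,0,0.0005,-0.002,-0.087,-1]]
  ]
}}

```text
time: 2.3
position: [0.5709, -0.267, 0.0926]
tool_rot: [0.544, -0.455, 0.45, -0.542]
ft_force: [-0.0, 0.3, -0.0]
grip_width: 0.0873
```

```bash
python3 -c "
from h import *
o,M=st()
im=camera('scene')[:,:,::-1]; r=(100,230,170,330)
cv2.imwrite(f'pics/h2.png',cv2.resize(im[r[0]:r[1],r[2]:r[3]],None,fx=4,fy=4,interpolation=cv2.INTER_CUBIC))
"
```

```text
t 2.3 tcp [ 0.5709 -0.267   0.0926] fing [-0.007  0.002 -1.   ] jaw yaw 10.38 w 0.0873 F [-0.04  0.34 -0.05] q [-0.61  0.7   1.52 -0.    0.93 -0.79]
grasp [ 0.571  -0.267   0.1113]
```

View pics/h2.png

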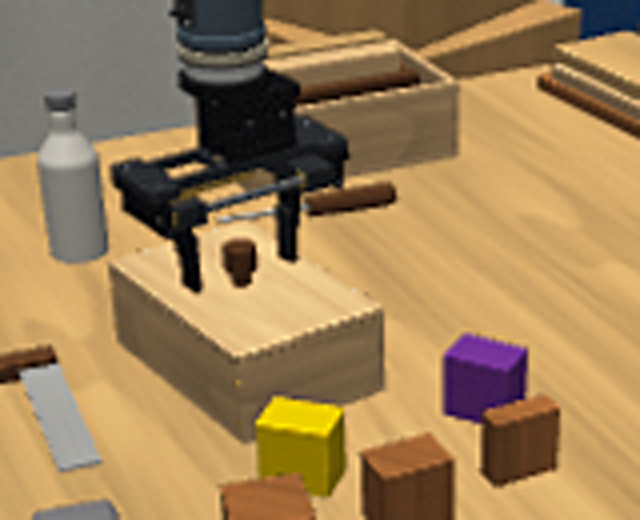

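The knob, at (240,260) in the crop, is between the fingers. I'll nudge 2 mm and close.

Call:
{"op": "jog_arm", "data": {
  "increments": [
    [[0,0,0,0.001,0.002,-0.0015,0.1],[0,0,0,0.001,0.002,-0.0015,0.2],[0,0,0,0.001,0.002,-0.0015,0.35],[0,0,0,0.001,0.002,-0.0015,1],[0,0,0,0.001,0.002,-0.0015,1],[0,0,0,0.001,0.002,-0.0015,1],[0,0,0,0.001,0.002,-0.0015,1],[0,0,0,0.001,0.002,-0.0015,1]]
  ],
  "squeeze": 40
}}

```text
time: 3.15
position: [0.5723, -0.2651, 0.0919]
tool_rot: [0.544, -0.454, 0.451, -0.542]
ft_force: [-0.5, 0.2, 0.8]
grip_width: 0.0311
```

Call:
{"op": "jog_arm", "data": {
  "increments": [
    [[0,0,0,0,0,0.003,1],[0,0,0,0,0,0.008,1],[0,0,0,0,0,0.016,1],[0,0,0,0,0,0.026,1],[0,0,0,0,0,0.036,1],[0,0,0,0,0,0.046,1],[0,0,0,0,0,0.05,1],[0,0,0,0,0,0.05,1]]
  ]
}}

```text
time: 3.95
position: [0.5728, -0.2655, 0.1431]
tool_rot: [0.544, -0.454, 0.452, -0.542]
ft_force: [0.3, 1.0, -2.8]
grip_width: 0.029
```

```bash
python3 -c "
from h import *
o,M=st()
for n in('top','scene'):
    cv2.imwrite(f'pics/l_{n}.png',camera(n)[:,:,::-1])
"
```

```text
t 3.95 tcp [ 0.5728 -0.2655  0.1431] fing [-0.004 -0.    -1.   ] jaw yaw 10.4 w 0.029 F [ 0.26  1.05 -2.77] q [-0.61  0.63  1.48 -0.    1.03 -0.79]
grasp [ 0.5729 -0.2655  0.1618]
```

View pics/l_scene.png

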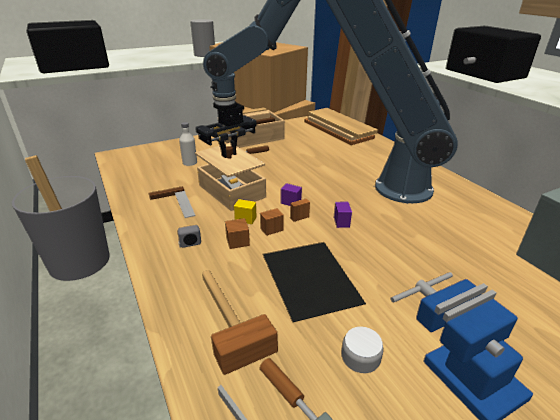

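View pics/l_top.png

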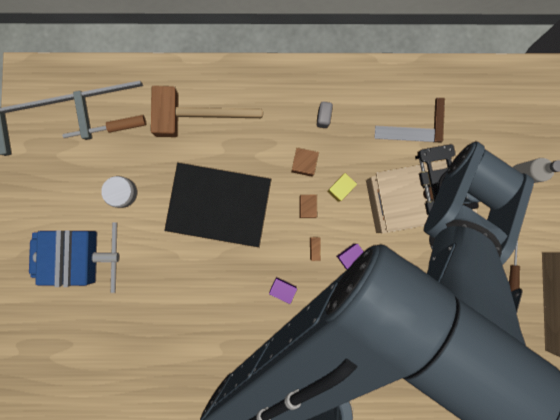

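The lid is off: in the scene view it is in the gripper at (230,158) and the open box shows below it. I'll carry it to the mat.

Call:
{"op": "jog_arm", "data": {
  "increments": [
    [[0,0,0,0,0.005,0.01,1],[0,0,-1,0,0.015,0.02,1],[0,0,-2,-0.001,0.035,0.03,1],[0,0,-3,-0.002,0.06,0.03,1],[0,0,-4,-0.003,0.085,0.03,1],[0,0,-5,-0.004,0.115,0.03,1],[0,0,-6,-0.005,0.145,0.03,1],[0,0,-7,-0.006,0.175,0.03,1]]
  ]
}}

```text
time: 4.85
position: [0.5657, -0.0885, 0.1721]
tool_rot: [0.515, -0.487, 0.483, -0.514]
ft_force: [-0.2, 0.6, -2.0]
grip_width: 0.0289
```

Call:
{"op": "jog_arm", "data": {
  "increments": [
    [[0,0,-1,-0.001,0.03,0,1],[0,0,-2,-0.002,0.06,0,1],[0,0,-3,-0.003,0.09,0,1],[0,0,-4,-0.004,0.12,0,1],[0,0,-6,-0.005,0.15,0,1],[0,0,-7,-0.006,0.18,0,1],[0,0,-8,-0.007,0.205,0,1],[0,0,-9,-0.008,0.225,0,1]]
  ]
}}

```text
time: 5.65
position: [0.5572, 0.1384, 0.1724]
tool_rot: [-0.476, 0.526, -0.522, 0.474]
ft_force: [1.0, 0.3, -2.6]
grip_width: 0.029
```

```bash
python3 -c "
from h import *
o,M=st(); print(np.array([.5545,.2522])-o['position'][:2])
"
```

```text
t 5.65 tcp [0.5572 0.1384 0.1724] fing [-0.006  0.004 -1.   ] jaw yaw -5.62 w 0.029 F [ 1.02  0.33 -2.61] q [0.05 0.52 1.61 0.   1.01 0.14]
grasp [0.5573 0.1384 0.1911]
[-0.00265005  0.11375145]
```

Call:
{"op": "jog_arm", "data": {
  "increments": [
    [[0,0,-1,-0.001,0.025,0,1],[0,0,-2,-0.0015,0.05,0,1],[0,0,-3,-0.002,0.075,-0.01,1],[0,0,-4,-0.0025,0.095,-0.025,1],[0,0,-4,-0.0025,0.108,-0.045,1],[0,0,-4,-0.0025,0.1135,-0.06,1],[0,0,-4,-0.0025,0.1135,-0.07,1],[0,0,-4,-0.0025,0.1135,-0.07,1]]
  ]
}}

```text
time: 6.45
position: [0.5534, 0.2511, 0.1008]
tool_rot: [-0.458, 0.543, -0.537, 0.454]
ft_force: [0.3, 0.0, -2.9]
grip_width: 0.0288
```

```bash
python3 -c "
from h import *
o,M=st(); print(np.array([.5545,.2522])-o['position'][:2])
for n in('top','scene'):
    cv2.imwrite(f'pics/m_{n}.png',camera(n)[:,:,::-1])
"
```

```text
t 6.45 tcp [0.5534 0.2511 0.1008] fing [-0.009  0.003 -1.   ] jaw yaw -9.63 w 0.0288 F [ 0.32  0.03 -2.88] q [0.24 0.66 1.57 0.01 0.91 0.4 ]
grasp [0.5536 0.2511 0.1195]
[0.00110151 0.00106116]
```

View pics/m_scene.png

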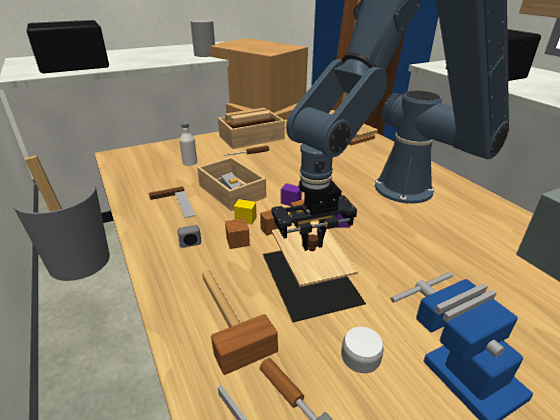

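View pics/m_top.png

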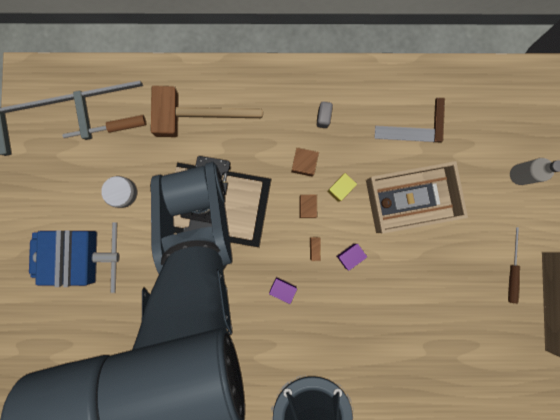

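The lid is level over the mat and aligned with it. The top view shows the plane against the +y (left) end, so the gap is at the -y end, near (450,192). I'll lower the lid gently.

Call:
{"op": "jog_arm", "data": {
  "increments": [
    [[0,0,0,0.001,0.001,-0.015,1],[0,0,0,0.001,0.001,-0.03,1],[0,0,0,0.001,0.001,-0.045,1],[0,0,0,0.001,0.001,-0.058,1],[0,0,0,0.001,0.001,-0.066,1],[0,0,0,0.001,0.001,-0.071,1],[0,0,0,0.001,0.001,-0.073,1],[0,0,0,0.001,0.001,-0.073,1]]
  ]
}}

```text
time: 7.35
position: [0.5561, 0.2523, 0.0295]
tool_rot: [-0.457, 0.543, -0.538, 0.455]
ft_force: [0.9, -0.4, -2.6]
grip_width: 0.029
```

Call:
{"op": "jog_arm", "data": {
  "increments": [
    [[0,0,0,0,0,-0.001,1],[0,0,0,0,0,-0.002,1],[0,0,0,0,0,-0.003,1],[0,0,0,0,0,-0.003,1]]
  ]
}}

```text
time: 7.75
position: [0.5561, 0.2523, 0.0266]
tool_rot: [-0.457, 0.543, -0.538, 0.456]
ft_force: [0.3, 0.7, -2.5]
grip_width: 0.029
```

Call:
{"op": "jog_arm", "data": {
  "increments": [
    [[0,0,0,-0.001,0,-0.001,1],[0,0,0,-0.001,0,-0.002,1],[0,0,0,-0.001,0,-0.003,1],[0,0,0,-0.001,0,-0.003,1]]
  ]
}}

```text
time: 8.15
position: [0.5549, 0.2523, 0.0239]
tool_rot: [-0.457, 0.543, -0.538, 0.455]
ft_force: [-0.7, -0.1, 0.5]
grip_width: 0.0286
```

```bash
python3 -c "
from h import *
o,M=st()"
```

```text
t 8.15 tcp [0.5549 0.2523 0.0239] fing [-0.006  0.004 -1.   ] jaw yaw -9.67 w 0.0286 F [-0.68 -0.15  0.48] q [0.24 0.78 1.6  0.01 0.76 0.4 ]
grasp [0.555  0.2522 0.0426]
```

The force flipped from -2.6 N to +0.5 N, so the lid is resting on the mat. I'll release it gently and rise.

Call:
{"op": "jog_arm", "data": {
  "increments": [
    [[0,0,0,0,0,-0.0005,0.3],[0,0,0,0,0,-0.0005,0.1],[0,0,0,0,0,-0.0005,-0.2],[0,0,0,0,0,0,-0.4],[0,0,0,0,0,0,-0.4],[0,0,0,0,0,0.015,-0.4],[0,0,0,0,0,0.035,-0.6],[0,0,0,0,0,0.065,-1]]
  ]
}}

```text
time: 8.95
position: [0.554, 0.252, 0.0891]
tool_rot: [-0.458, 0.543, -0.538, 0.455]
ft_force: [0.2, 0.0, -0.2]
grip_width: 0.0695
```

```bash
python3 -c "
from h import *
o,M=st(); print(np.array([.549,.013])-o['position'][:2])"
```

```text
t 8.95 tcp [0.554  0.252  0.0891] fing [-0.008  0.003 -1.   ] jaw yaw -9.67 w 0.0695 F [ 0.21  0.04 -0.21] q [0.24 0.68 1.58 0.01 0.89 0.41]
grasp [0.5541 0.252  0.1078]
[-0.0049739 -0.2390117]
```

Call:
{"op": "jog_arm", "data": {
  "increments": [
    [[0,0,0,0,-0.005,0.03,-1],[0,0,1,0,-0.03,0.06,-1],[0,0,2,0,-0.065,0.06,-1],[0,0,4,-0.001,-0.105,0.06,-1],[0,0,6,-0.002,-0.145,0.06,-1],[0,0,8,-0.003,-0.18,0.06,-1],[0,0,9.7,-0.004,-0.21,0.06,-1],[0,0,9.7,-0.005,-0.23,0.06,-1]]
  ]
}}

```text
time: 9.75
position: [0.5492, 0.0198, 0.1503]
tool_rot: [-0.501, 0.502, -0.498, 0.498]
ft_force: [0.7, -0.6, 0.2]
grip_width: 0.0873
```

Call:
{"op": "jog_arm", "data": {
  "increments": [
    [[0,0,0,0,0,0,-1],[0,0,0,0,0,0,-1]]
  ]
}}

```text
time: 9.95
position: [0.5495, 0.0196, 0.1513]
tool_rot: [-0.501, 0.502, -0.499, 0.498]
ft_force: [-0.2, 0.1, 0.6]
grip_width: 0.087
```

```bash
python3 -c "
from h import *
o,M=st(); print(np.array([.549,.013])-o['position'][:2])
for n in('top','scene'):
    im=camera(n)[:,:,::-1];cv2.imwrite(f'pics/n_{n}.png',im)
    r=(140,260,350,490) if n=='top' else (140,250,180,330)
    cv2.imwrite(f'pics/nb_{n}.png',cv2.resize(im[r[0]:r[1],r[2]:r[3]],None,fx=5,fy=5,interpolation=cv2.INTER_CUBIC))
"
```

```text
t 9.95 tcp [0.5495 0.0196 0.1513] fing [-0.006  0.001 -1.   ] jaw yaw -0.13 w 0.087 F [-0.17  0.14  0.59] q [-0.17  0.53  1.69  0.    0.93 -0.17]
grasp [0.5496 0.0196 0.17  ]
[-0.00045853 -0.00660016]
```

View pics/n_top.png

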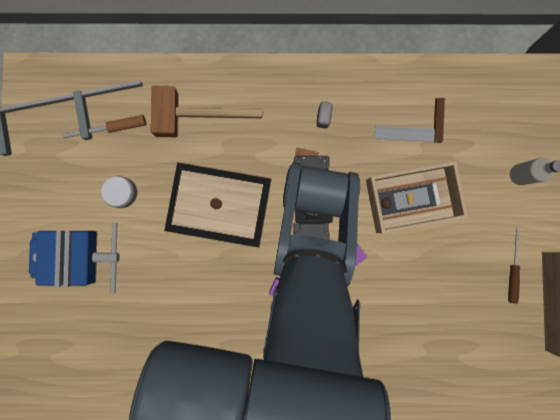

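View pics/nb_top.png

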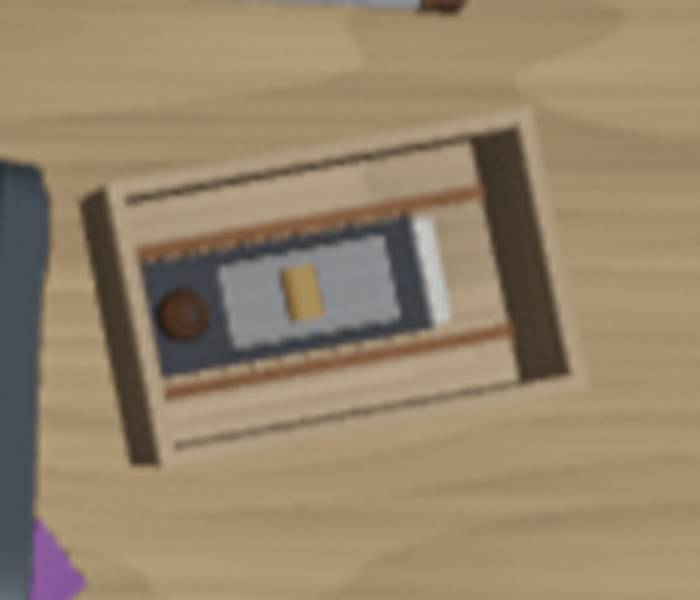

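View pics/n_scene.png

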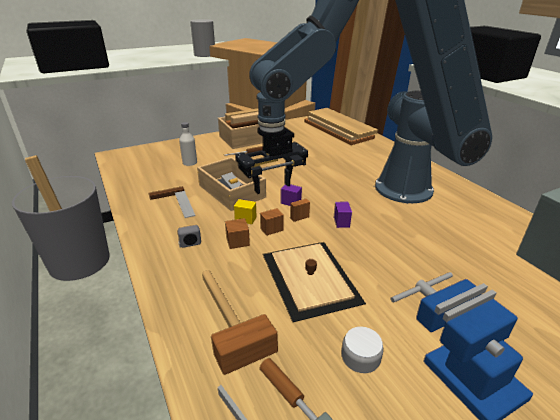

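View pics/nb_scene.png

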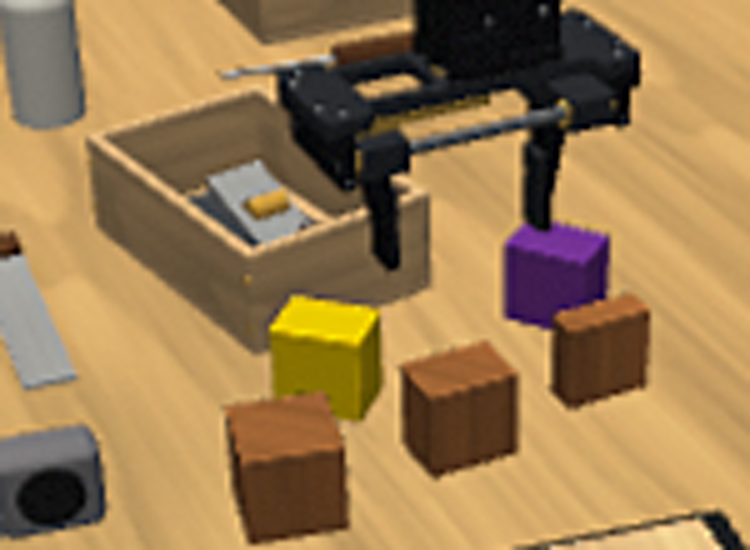

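The lid is centred on the mat, knob up, at (216,203) in the top view. The box crop shows the plane at the left end and the gap at its right. I'll fit the box rim and overlay the predicted plane and gap.

```bash
cat > f.py <<'E'
from h import *
im=cv2.imread("pics/n_top.png")
T=lambda L:np.array([((a+.5)/5-.5+350,(b+.5)/5-.5+140) for a,b in L])
pts=T([(107,187),(533,108),(588,384),(160,465)])
def res(p):
    q=proj("top",boxpts(*p,.146,.22,.076,.076)[:4]); d=np.linalg.norm(q[:,None]-pts[None],axis=2)
    return (q[d.argmin(0)]-pts).ravel()
r=least_squares(res,[.572,-.264,.18]);print(r.x.round(4),np.degrees(r.x[2]),r.fun.round(2))
B=r.x
def b2w(x,y,z):c,s=np.cos(B[2]),np.sin(B[2]);return [B[0]+c*x-s*y,B[1]+s*x+c*y,z]
a=cv2.resize(im[140:260,350:490],None,fx=5,fy=5,interpolation=cv2.INTER_CUBIC)
def poly(P,col):
    q=((proj("top",np.array([b2w(*p) for p in P]))-[350,140]+.5)*5-.5).round().astype(int);cv2.polylines(a,[q],True,col,1)
R=lambda x0,x1,y0,y1,z:[(x0,y0,z),(x1,y0,z),(x1,y1,z),(x0,y1,z)]
poly(R(-.073,.073,-.11,.11,.076),(0,0,255));poly(R(-.065,.065,-.102,.102,.076),(0,0,255))
poly(R(-.065,.065,-.102,.102,.008),(255,0,0))
poly(R(-.031,.031,-.055,.101,.034),(0,255,0));poly(R(-.034,.034,-.102,-.055,.013),(255,255,0))
cv2.imwrite("pics/ovb.png",a)
print("gap mid",b2w(0,-.0785,0))
E
python3 f.py
```

```text
[ 0.572  -0.2655  0.185 ] 10.600508825977235 [-0.24 -0.76 -0.49 -0.49  0.36  0.83  0.36  0.4 ]
gap mid [np.float64(0.5864259839379712), np.float64(-0.34268446948531583), 0]
```

View pics/ovb.png

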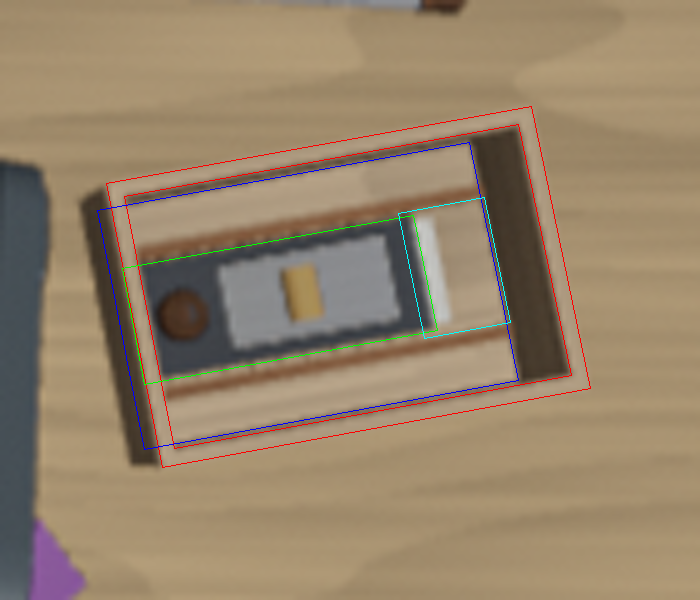

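```bash
python3 - <<'E'
import cv2
im=cv2.imread("pics/n_top.png")
print(im[192,425:455].tolist()); print(im[185,425:455].tolist())
a=im[165:230,400:480]; cv2.imwrite("pics/z.png",cv2.resize(a,None,fx=9,fy=9,interpolation=cv2.INTER_NEAREST))
s=cv2.imread("pics/m_scene.png"); cv2.imwrite("pics/zs.png",cv2.resize(s[150:215,190:275],None,fx=9,fy=9,interpolation=cv2.INTER_CUBIC))
E
```

```text
[[144, 140, 139], [144, 141, 140], [132, 132, 130], [79, 75, 73], [70, 66, 63], [71, 66, 63], [71, 65, 62], [71, 66, 63], [95, 94, 92], [150, 153, 153], [187, 190, 190], [189, 192, 192], [182, 186, 188], [131, 149, 163], [113, 137, 156], [114, 138, 157], [114, 139, 157], [116, 140, 159], [116, 141, 159], [117, 142, 161], [119, 144, 162], [120, 145, 164], [120, 146, 165], [111, 136, 154], [56, 71, 84], [41, 54, 64], [43, 56, 68], [43, 57, 69], [43, 55, 67], [42, 56, 68]]
[[71, 65, 63], [70, 66, 62], [72, 67, 64], [72, 66, 64], [71, 65, 62], [71, 64, 61], [74, 70, 67], [125, 127, 126], [189, 193, 193], [192, 195, 195], [186, 191, 191], [162, 171, 177], [116, 138, 156], [111, 136, 154], [113, 136, 155], [113, 137, 156], [114, 138, 157], [115, 139, 158], [116, 140, 159], [116, 141, 160], [117, 142, 161], [113, 137, 156], [81, 101, 117], [45, 59, 70], [40, 52, 64], [43, 55, 68], [43, 56, 67], [43, 55, 66], [44, 57, 69], [46, 59, 72]]
```

View pics/z.png

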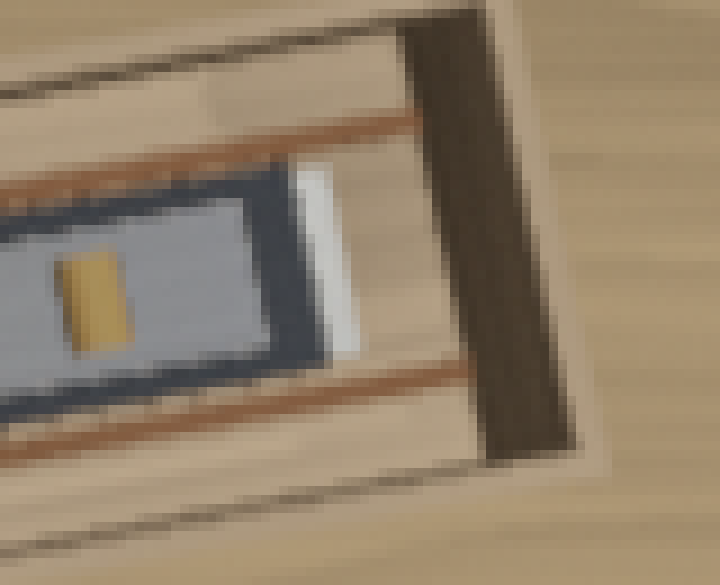

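View pics/zs.png

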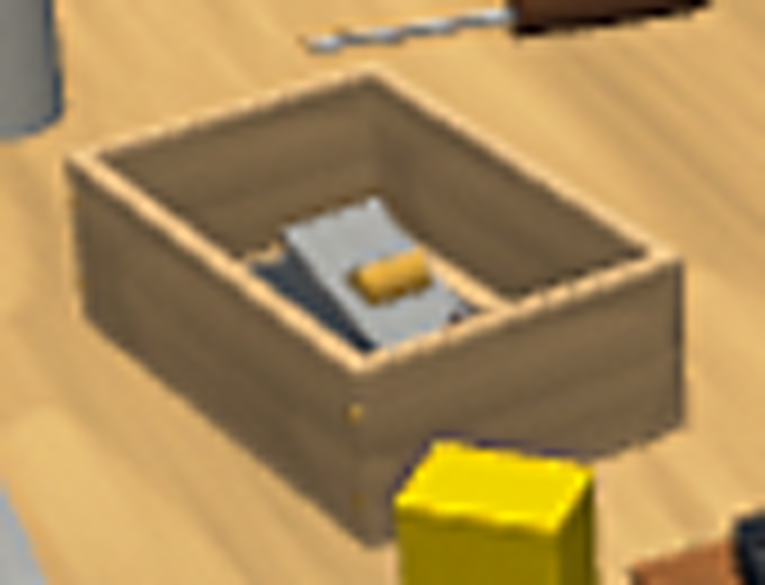

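The white strip at (435,190) is flat and bright, probably a mark on the floor at the plane's end. I'll watch the force on insertion. Now I'll grasp the medium offcut.

Call:
{"op": "jog_arm", "data": {
  "increments": [
    [[0,0,0,0,-0.0066,-0.015,-1],[0,0,0,0,-0.0066,-0.04,-1],[0,0,0,0,-0.0066,-0.065,-1],[0,0,0,0,-0.0066,-0.09,-1],[0,0,0,0,-0.0066,-0.11,-1],[0,0,0,0,-0.0066,-0.12,-1],[0,0,0,0,-0.0066,-0.125,-1],[0,0,0,0,-0.0066,-0.125,-1]]
  ]
}}

```text
time: 10.85
position: [0.5493, 0.0148, 0.0257]
tool_rot: [-0.502, 0.502, -0.498, 0.499]
ft_force: [-0.3, 0.1, 0.2]
grip_width: 0.0871
```

```bash
python3 -c "
from h import *
o,M=st()
im=camera('scene')[:,:,::-1]; r=(150,260,190,340)
cv2.imwrite(f'pics/g.png',cv2.resize(im[r[0]:r[1],r[2]:r[3]],None,fx=5,fy=5,interpolation=cv2.INTER_CUBIC))
"
```

```text
t 10.85 tcp [0.5493 0.0148 0.0257] fing [-0.007  0.002 -1.   ] jaw yaw 0.06 w 0.0871 F [-0.33  0.07  0.21] q [-0.18  0.73  1.76  0.    0.66 -0.18]
grasp [0.5494 0.0147 0.0444]
```

View pics/g.png

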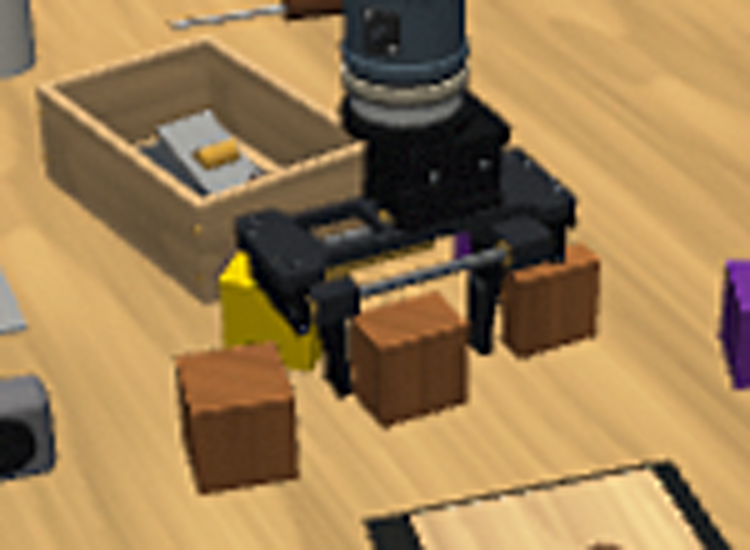

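The medium block, at (410,355) in the crop, is between the fingers. The yellow, thin and thick blocks are clear of them. I'll close.

Call:
{"op": "jog_arm", "data": {
  "increments": [
    [[0,0,0,0,-0.0015,0,-0.8],[0,0,0,0,-0.0015,0,-0.6],[0,0,0,0,-0.0015,0,-0.45],[0,0,0,0,-0.0015,0,-0.2],[0,0,0,0,-0.0015,0,0.5],[0,0,0,0,-0.0015,0,0.5],[0,0,0,0,-0.0015,0,0.5]]
  ],
  "squeeze": 30
}}

```text
time: 11.6
position: [0.5497, 0.0129, 0.0266]
tool_rot: [-0.501, 0.502, -0.498, 0.499]
ft_force: [-1.0, -0.6, 4.1]
grip_width: 0.0596
```

Call:
{"op": "jog_arm", "data": {
  "increments": [
    [[0,0,0,0,0,0.005,0.5],[0,0,0,0,0,0.015,0.5],[0,0,0,0,0,0.03,0.5],[0,0,0,0,0,0.05,0.5],[0,0,0,0,0,0.075,0.5],[0,0,0,0,0,0.1,0.5],[0,0,0,0,0,0.12,0.5],[0,0,0,0,0,0.12,0.5]]
  ]
}}

```text
time: 12.4
position: [0.5519, 0.0127, 0.1498]
tool_rot: [-0.5, 0.5, -0.5, 0.501]
ft_force: [-0.1, -0.6, -1.6]
grip_width: 0.0601
```

```bash
python3 -c "
from h import *
o,M=st(); print(np.array([.5864,-.3427])-o['position'][:2])
for n in('top','scene'):
    im=camera(n)[:,:,::-1];cv2.imwrite(f'pics/p_{n}.png',im)
"
```

```text
t 12.4 tcp [0.5519 0.0127 0.1498] fing [ 0.001  0.    -1.   ] jaw yaw 0.04 w 0.0601 F [-0.12 -0.58 -1.57] q [-0.18  0.53  1.69  0.    0.92 -0.18]
grasp [0.5518 0.0127 0.1685]
[ 0.03454913 -0.3553953 ]
```

View pics/p_scene.png

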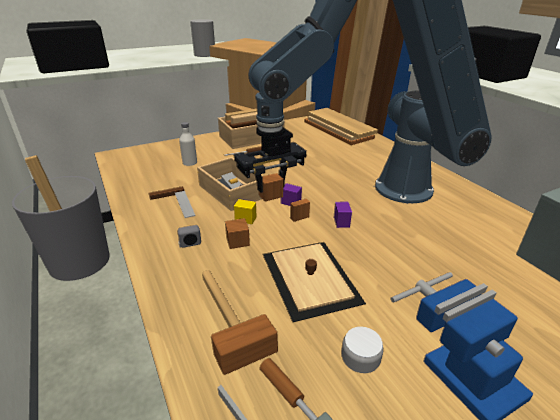

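The medium offcut is held with the jaws at 60 mm, seen at (272,187) in the scene view. I'll carry it over the gap.

Call:
{"op": "jog_arm", "data": {
  "increments": [
    [[0,0,1,0.001,-0.01,0,0.5],[0,0,2,0.003,-0.03,0,0.5],[0,0,3,0.005,-0.055,0,0.5],[0,0,4,0.008,-0.085,0,0.5],[0,0,5,0.011,-0.115,0,0.5],[0,0,6,0.014,-0.145,0,0.5],[0,0,7,0.017,-0.175,0,0.5],[0,0,8,0.02,-0.205,0,0.5]]
  ]
}}

```text
time: 13.3
position: [0.5684, -0.1926, 0.1448]
tool_rot: [0.535, -0.466, 0.461, -0.533]
ft_force: [-0.9, -0.1, -1.3]
grip_width: 0.0596
```

```bash
python3 -c "
from h import *
o,M=st(); print(np.array([.5864,-.3427])-o['position'][:2])
for n in('top','scene'):
    im=camera(n)[:,:,::-1];cv2.imwrite(f'pics/q_{n}.png',im)
"
```

```text
t 13.3 tcp [ 0.5684 -0.1926  0.1448] fing [-0.009  0.002 -1.   ] jaw yaw 8.07 w 0.0596 F [-0.88 -0.08 -1.33] q [-0.51  0.59  1.56 -0.    0.99 -0.65]
grasp [ 0.5686 -0.1927  0.1635]
[ 0.01797256 -0.15005746]
```

Call:
{"op": "jog_arm", "data": {
  "increments": [
    [[0,0,0.5,0.003,-0.025,0.005,0.5],[0,0,1,0.006,-0.05,0.005,0.5],[0,0,1.5,0.009,-0.075,0.005,0.5],[0,0,2,0.012,-0.1,0.005,0.5],[0,0,2.5,0.015,-0.12,0.005,0.5],[0,0,2.5,0.017,-0.138,0.005,0.5],[0,0,2.5,0.018,-0.15,0.005,0.5],[0,0,2.5,0.018,-0.15,0.005,0.5]]
  ]
}}

```text
time: 14.2
position: [0.5875, -0.3471, 0.1493]
tool_rot: [0.544, -0.455, 0.452, -0.541]
ft_force: [0.1, -0.3, -1.6]
grip_width: 0.0597
```

Call:
{"op": "jog_arm", "data": {
  "increments": [
    [[0,0,0,0,0,0,0.5],[0,0,0,0,0,0,0.5]]
  ]
}}

```text
time: 14.4
position: [0.5872, -0.3459, 0.149]
tool_rot: [0.544, -0.455, 0.451, -0.541]
ft_force: [0.6, 0.5, -0.4]
grip_width: 0.0595
```

```bash
python3 -c "
from h import *
for i in range(1):
    o,M=st(); print(np.array([.5864,-.3427])-o['position'][:2])
for n in('top','scene'):
    im=camera(n)[:,:,::-1];cv2.imwrite(f'pics/r_{n}.png',im)
    r=(140,260,350,490) if n=='top' else (100,220,170,310)
    P=boxpts(*o['position'][:2],np.deg2rad(10.6),.06,.043,o['position'][2]-.0262,o['position'][2]+.0338)
    a=cv2.resize(im[r[0]:r[1],r[2]:r[3]],None,fx=5,fy=5,interpolation=cv2.INTER_CUBIC)
    cv2.imwrite(f'pics/rr_{n}.png',a)
    q=((sil(n,P)-[r[2],r[0]]+.5)*5-.5).round().astype(int); cv2.polylines(a,[q],True,(0,255,0),1)
    cv2.imwrite(f'pics/rb_{n}.png',a)
"
```

```text
t 14.4 tcp [ 0.5872 -0.3459  0.149 ] fing [-0.007  0.    -1.   ] jaw yaw 10.28 w 0.0595 F [ 0.61  0.49 -0.41] q [-0.69  0.69  1.34 -0.    1.12 -0.87]
grasp [ 0.5873 -0.3459  0.1677]
[-0.00081222  0.00321047]
```

View pics/rb_top.png

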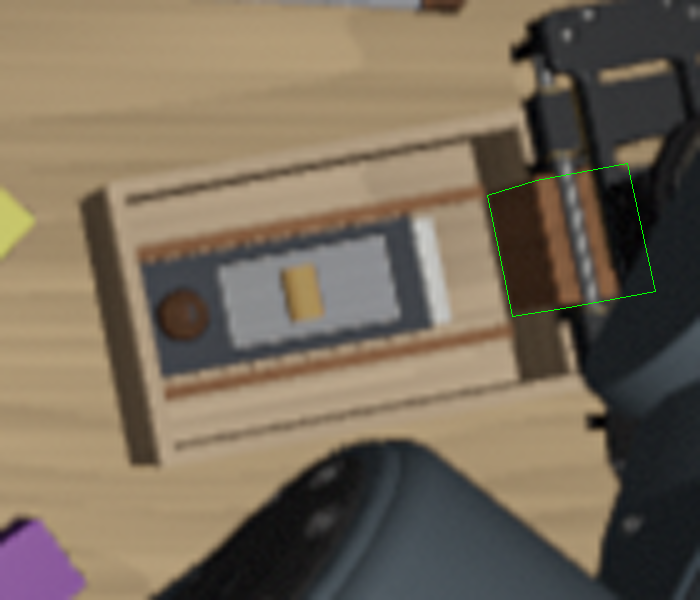

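View pics/rb_scene.png

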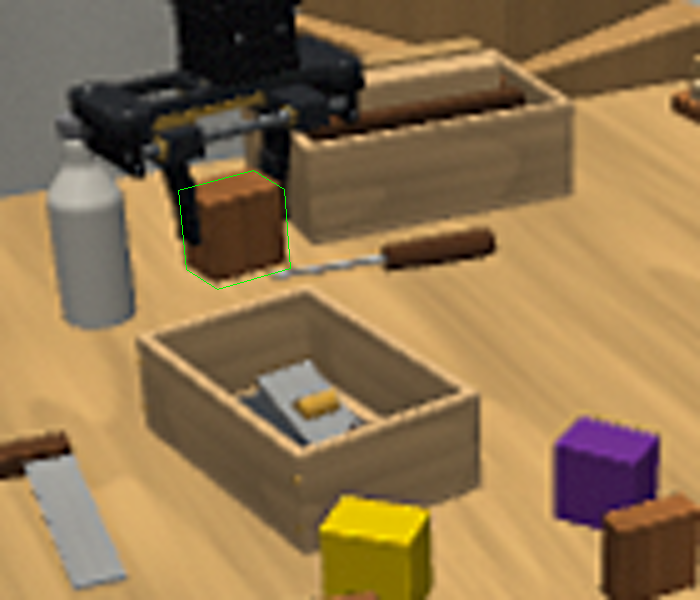

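The top crop shows the block's lower +y edge at about (487-512, 195-315), matching the model outline. I'll measure the y fit sub-pixel with profiles along the box axis in the top view.

```bash
cat > prof.py <<'E'
from h import *
from scipy.ndimage import map_coordinates
def edges(img,pt,d,z,s0,s1,n=400,w=(-.015,.015),thr=8):
    im=cv2.cvtColor(img,cv2.COLOR_BGR2GRAY).astype(float)
    s=np.linspace(s0,s1,n); perp=np.array([-d[1],d[0]]); acc=0
    for o in np.linspace(*w,13):
        P=np.c_[pt[0]+d[0]*s+perp[0]*o,pt[1]+d[1]*s+perp[1]*o,np.full(n,z)]
        q=proj("top",P); acc=acc+map_coordinates(im,[q[:,1],q[:,0]],order=1)
    acc/=13; g=np.gradient(acc,s)*1e-3
    out=[(round(s[i]*1e3,1),round(g[i],1)) for i in range(3,n-3) if abs(g[i])>thr and abs(g[i])==abs(g[i-3:i+4]).max()]
    return out
E
python3 - <<'E'
from prof import *
yaw=np.deg2rad(10.4); d=np.array([-np.sin(yaw),np.cos(yaw)]); B=(.572,-.2645)
n=cv2.imread("pics/n_top.png"); r=cv2.imread("pics/r_top.png")
print("rim z76",edges(n,B,d,.076,-.13,-.085),edges(n,B,d,.076,.09,.13))
print("lid0 z84",edges(cv2.imread("pics/top0.png"),B,d,.084,-.13,-.09),edges(cv2.imread("pics/top0.png"),B,d,.084,.09,.13))
print("floor z8",edges(n,B,d,.008,-.12,-.05))
print("plane z34",edges(n,B,d,.034,-.08,-.03))
print("plane +y z34",edges(n,B,d,.034,.07,.12))
o=get_obs();p=o['position'];e=np.array([np.cos(yaw),np.sin(yaw)])
print("block rel box from tcp:",(p[:2]-B)@e,(p[:2]-B)@d)
zb=p[2]-.0265
print("block bottom",edges(r,B,d,zb,-.11,-.03,w=(-.02,.0)),"top",edges(r,B,d,zb+.06,-.11,-.03,w=(-.02,.0)))
# across x
print("rim x",edges(n,B,e,.076,-.09,-.05,w=(-.08,.08),thr=4),edges(n,B,e,.076,.05,.09,w=(-.08,.08),thr=4))
print("rails x",edges(n,(B[0]+d[0]*-.08,B[1]+d[1]*-.08),e,.013,-.06,.06,w=(-.012,.012),thr=4))
print("plane x",edges(n,B,e,.034,-.05,.05,w=(-.052,-.045),thr=4))
E
```

```text
rim z76 [(np.float64(-102.8), np.float64(-19.8))] [(np.float64(100.3), np.float64(21.7)), (np.float64(109.2), np.float64(-19.5)), (np.float64(124.9), np.float64(21.9))]
lid0 z84 [] [(np.float64(109.7), np.float64(-21.5)), (np.float64(126.6), np.float64(21.2))]
floor z8 [(np.float64(-103.5), np.float64(22.1)), (np.float64(-74.4), np.float64(10.0)), (np.float64(-64.0), np.float64(-22.9))]
plane z34 [(np.float64(-65.0), np.float64(10.3)), (np.float64(-54.7), np.float64(-23.4)), (np.float64(-38.5), np.float64(18.5))]
plane +y z34 [(np.float64(90.6), np.float64(20.8)), (np.float64(99.7), np.float64(-18.9)), (np.float64(115.9), np.float64(21.5))]
block rel box from tcp: 0.00047201637425694186 -0.08297262388737058
block bottom [(np.float64(-103.4), np.float64(13.3)), (np.float64(-99.6), np.float64(-15.1)), (np.float64(-95.2), np.float64(10.0)), (np.float64(-86.1), np.float64(-14.7)), (np.float64(-58.7), np.float64(23.3)), (np.float64(-32.4), np.float64(12.9))] top [(np.float64(-86.9), np.float64(19.1)), (np.float64(-77.5), np.float64(14.4)), (np.float64(-73.9), np.float64(-16.0)), (np.float64(-69.7), np.float64(10.9)), (np.float64(-61.1), np.float64(-15.7)), (np.float64(-35.2), np.float64(24.8))]
rim x [(np.float64(-66.1), np.float64(-11.3)), (np.float64(-61.3), np.float64(11.2))] [(np.float64(59.7), np.float64(-15.6)), (np.float64(64.6), np.float64(16.4))]
rails x [(np.float64(-41.4), np.float64(-12.6)), (np.float64(-34.7), np.float64(11.5)), (np.float64(34.1), np.float64(-9.1)), (np.float64(41.4), np.float64(9.7))]
plane x [(np.float64(-41.5), np.float64(-11.3)), (np.float64(-35.0), np.float64(10.0)), (np.float64(-29.4), np.float64(-20.1)), (np.float64(31.0), np.float64(6.8)), (np.float64(40.7), np.float64(8.7))]
```

```bash
python3 - <<'E'
from prof import *
t=cv2.imread("pics/top0.png"); B=(.5493,.0129)
print("bench block y top z60",edges(t,B,np.array([0,1.]),.06,-.04,.06,w=(-.02,.02)),"bottom z0",edges(t,B,np.array([0,1.]),.0,-.06,.06,w=(-.02,.02)))
print("x z60",edges(t,B,np.array([1.,0]),.06,-.06,.06,w=(-.015,.015)))
p=cv2.imread("pics/p_top.png"); P=(.5519,.0127)
for w in((-.02,.02),(-.025,-.01),(.01,.025)):print("lifted y bottom",edges(p,P,np.array([0,1.]),.1233,-.06,.06,w=w),"top",edges(p,P,np.array([0,1.]),.1833,-.06,.06,w=w))
q=cv2.imread("pics/q_top.png"); yaw=np.deg2rad(8.07)
for w in((-.02,.02),(-.025,-.01),(.01,.025)):print("q bottom",edges(q,(.5684,-.1926),np.array([-np.sin(yaw),np.cos(yaw)]),.118,-.06,.06,w=w),"top",edges(q,(.5684,-.1926),np.array([-np.sin(yaw),np.cos(yaw)]),.178,-.06,.06,w=w))
E
```

```text
bench block y top z60 [(np.float64(-19.7), np.float64(-9.4)), (np.float64(19.6), np.float64(-13.1)), (np.float64(24.7), np.float64(18.4))] bottom z0 [(np.float64(-24.8), np.float64(-8.5)), (np.float64(16.7), np.float64(-12.5)), (np.float64(23.6), np.float64(17.6))]
x z60 [(np.float64(-33.8), np.float64(-10.3)), (np.float64(-31.4), np.float64(-15.7)), (np.float64(27.5), np.float64(9.3))]
lifted y bottom [(np.float64(57.0), np.float64(25.2))] top [(np.float64(58.2), np.float64(26.3))]
lifted y bottom [(np.float64(22.1), np.float64(-8.9)), (np.float64(57.0), np.float64(28.4))] top [(np.float64(23.9), np.float64(-10.3)), (np.float64(58.2), np.float64(25.8))]
lifted y bottom [(np.float64(27.8), np.float64(11.4)), (np.float64(57.0), np.float64(20.6))] top [(np.float64(30.5), np.float64(10.1)), (np.float64(57.9), np.float64(19.6))]
q bottom [(np.float64(-10.1), np.float64(12.5)), (np.float64(-2.9), np.float64(17.6)), (np.float64(0.2), np.float64(-11.7)), (np.float64(5.6), np.float64(-9.8)), (np.float64(38.9), np.float64(20.3)), (np.float64(47.7), np.float64(-19.7))] top [(np.float64(6.5), n
[... 338 characters left out ...]
float64(5.6), np.float64(-9.4)), (np.float64(20.6), np.float64(12.9)), (np.float64(40.2), np.float64(17.1)), (np.float64(48.3), np.float64(-21.0))] top [(np.float64(6.2), np.float64(22.2)), (np.float64(13.4), np.float64(15.9)), (np.float64(17.0), np.float64(-15.5)), (np.float64(21.5), np.float64(-10.0)), (np.float64(35.6), np.float64(18.3)), (np.float64(54.0), np.float64(13.7))]
q bottom [(np.float64(-2.9), np.float64(15.0)), (np.float64(5.6), np.float64(-8.8)), (np.float64(38.0), np.float64(23.9)), (np.float64(46.5), np.float64(-20.5))] top [(np.float64(-46.5), np.float64(8.1)), (np.float64(13.4), np.float64(17.7)), (np.float64(21.2), np.float64(-9.5)), (np.float64(51.9), np.float64(25.3))]
```

Call:
{"op": "jog_arm", "data": {
  "increments": [
    [[0,0,0.2,-0.001,0.001,-0.005,0.5],[0,0,0.2,-0.001,0.0025,-0.012,0.5],[0,0,0.2,-0.001,0.0025,-0.02,0.5],[0,0,0.2,-0.001,0.0025,-0.03,0.5],[0,0,0.2,-0.001,0.0025,-0.035,0.5],[0,0,0.2,-0.001,0.0025,-0.035,0.5],[0,0,0.2,-0.001,0.0025,-0.035,0.5]]
  ]
}}

```text
time: 15.2
position: [0.5864, -0.3436, 0.114]
tool_rot: [0.545, -0.454, 0.45, -0.542]
ft_force: [-0.1, 0.2, -0.7]
grip_width: 0.0598
```

```bash
cat > m.py <<'E'
from prof import *
import sys
o,M=st();p=o['position']
yaw=np.deg2rad(10.4); d=np.array([-np.sin(yaw),np.cos(yaw)]); e=np.array([d[1],-d[0]]);B=np.array((.572,-.2645))
print("tcp in box:",(p[:2]-B)@e,(p[:2]-B)@d)
r=camera("top")[:,:,::-1].copy(); cv2.imwrite(f"pics/{sys.argv[1]}.png",r)
zb=p[2]-.0265
for w in((-.02,.02),(-.025,0),(0,.025)):
  print("bot",[(float(a),float(b)) for a,b in edges(r,B,d,zb,-.075,-.045,w=w)],"top",[(float(a),float(b)) for a,b in edges(r,B,d,zb+.06,-.075,-.045,w=w)])
a=r[150:250,380:490];cv2.imwrite(f"pics/{sys.argv[1]}c.png",cv2.resize(a,None,fx=6,fy=6,interpolation=cv2.INTER_CUBIC))
r=camera("scene")[:,:,::-1];cv2.imwrite(f"pics/{sys.argv[1]}s.png",cv2.resize(r[120:230,170:310],None,fx=5,fy=5,interpolation=cv2.INTER_CUBIC))
E
python3 m.py s1
```

```text
t 15.2 tcp [ 0.5864 -0.3436  0.114 ] fing [-0.007  0.    -1.   ] jaw yaw 10.49 w 0.0598 F [-0.12  0.24 -0.7 ] q [-0.69  0.73  1.37 -0.    1.05 -0.87]
grasp [ 0.5866 -0.3436  0.1327]
tcp in box: -6.715953059885718e-05 -0.08041194143207205
bot [(-60.0, 26.0), (-45.4, 11.1)] top [(-74.2, 14.7), (-71.2, -15.3), (-70.8, -15.3), (-66.7, 10.9), (-58.8, -15.1)]
bot [(-60.1, 26.3), (-45.5, 11.5)] top [(-74.2, 14.9), (-70.7, -15.6), (-66.7, 11.2), (-58.9, -15.5)]
bot [(-60.0, 28.1), (-45.4, 9.6)] top [(-74.3, 14.0), (-71.3, -15.4), (-66.8, 10.7), (-58.9, -15.3)]
```

View pics/s1c.png

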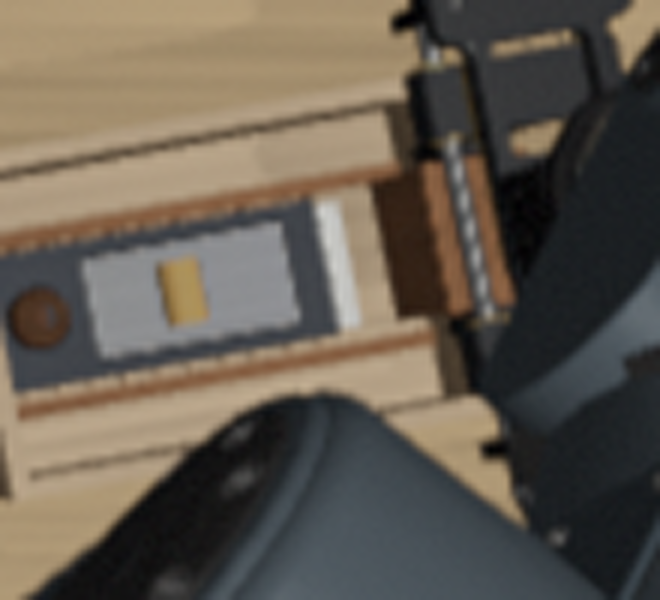

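View pics/s1s.png

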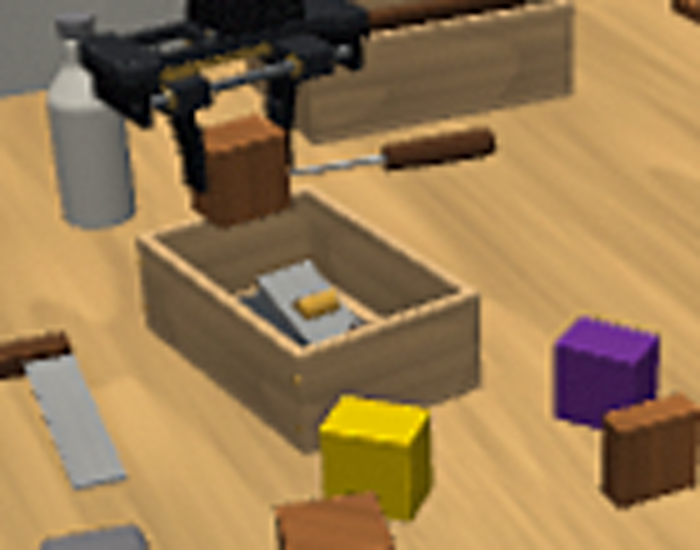

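The image puts the block centre at -80.9 mm and the gap middle at about -79.4 mm, so I'll shift +1.4 mm along box y. Then I'll lower to just above the plane's body and measure again.

Call:
{"op": "jog_arm", "data": {
  "increments": [
    [[0,0,0,0,0.0014,0,0.5],[0,0,0,0,0.0014,-0.005,0.5],[0,0,0,0,0.0014,-0.012,0.5],[0,0,0,0,0.0014,-0.02,0.5],[0,0,0,0,0.0014,-0.028,0.5],[0,0,0,0,0.0014,-0.036,0.5],[0,0,0,0,0.0014,-0.042,0.5],[0,0,0,0,0.0014,-0.042,0.5]]
  ]
}}

```text
time: 16.1
position: [0.586, -0.3419, 0.0711]
tool_rot: [0.545, -0.455, 0.45, -0.542]
ft_force: [-0.0, 0.9, -2.0]
grip_width: 0.0601
```

```bash
python3 m.py s2
```

```text
t 16.1 tcp [ 0.586  -0.3419  0.0711] fing [-0.008  0.001 -1.   ] jaw yaw 10.49 w 0.0601 F [-0.03  0.91 -1.95] q [-0.69  0.78  1.39 -0.01  0.98 -0.87]
grasp [ 0.5861 -0.3419  0.0898]
tcp in box: -0.000197678872918031 -0.07863471529174315
bot [(-58.6, 31.6), (-57.9, 31.8), (-51.9, -21.1), (-51.3, -22.5)] top [(-71.7, 13.8), (-68.5, -14.8), (-63.9, 10.0), (-57.1, -15.2)]
bot [(-58.4, 35.3), (-50.9, -24.7)] top [(-71.6, 14.0), (-68.8, -15.0), (-68.2, -15.1), (-64.1, 9.8), (-57.1, -15.0)]
bot [(-60.0, 16.7), (-58.3, 23.4), (-57.9, 24.1), (-57.6, 23.8), (-52.1, -16.9), (-51.6, -17.4), (-51.2, -17.5)] top [(-71.8, 14.4), (-68.8, -15.5), (-64.0, 10.0), (-57.2, -14.3)]
```

View pics/s2c.png

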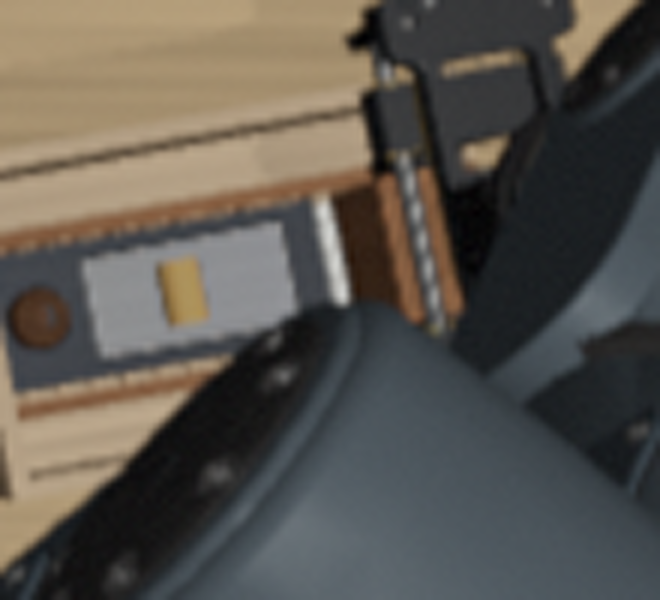

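The block is centred to within about 0.5 mm: block centre -79.2 mm against gap middle -79.1 to -79.6 mm. I'll lower straight down in stages.

Call:
{"op": "jog_arm", "data": {
  "increments": [
    [[0,0,0,0,0,-0.004,0.5],[0,0,0,0,0,-0.008,0.5],[0,0,0,0,0,-0.012,0.5],[0,0,0,0,0,-0.016,0.5],[0,0,0,0,0,-0.02,0.5],[0,0,0,0,0,-0.02,0.5]]
  ]
}}

```text
time: 16.8
position: [0.5863, -0.3421, 0.0516]
tool_rot: [0.545, -0.454, 0.45, -0.542]
ft_force: [-0.7, -0.5, -2.0]
grip_width: 0.0596
```

Call:
{"op": "jog_arm", "data": {
  "increments": [
    [[0,0,0,0,0,-0.003,0.5],[0,0,0,0,0,-0.006,0.5],[0,0,0,0,0,-0.009,0.5],[0,0,0,0,0,-0.012,0.5],[0,0,0,0,0,-0.012,0.5]]
  ]
}}

```text
time: 17.3
position: [0.586, -0.3418, 0.039]
tool_rot: [0.545, -0.455, 0.45, -0.542]
ft_force: [0.3, -0.6, -1.3]
grip_width: 0.0595
```

```bash
python3 m.py s3
```

```text
t 17.3 tcp [ 0.586  -0.3418  0.039 ] fing [-0.008  0.001 -1.   ] jaw yaw 10.49 w 0.0595 F [ 0.3  -0.6  -1.31] q [-0.69  0.82  1.4  -0.01  0.92 -0.87]
grasp [ 0.5861 -0.3418  0.0577]
tcp in box: -0.00019715736800696854 -0.07855661855716055
bot [(-45.8, 8.8)] top []
bot [(-45.8, 18.2)] top [(-70.7, 8.5), (-68.0, -10.5), (-57.1, -11.0)]
bot [] top []
```

View pics/s3c.png

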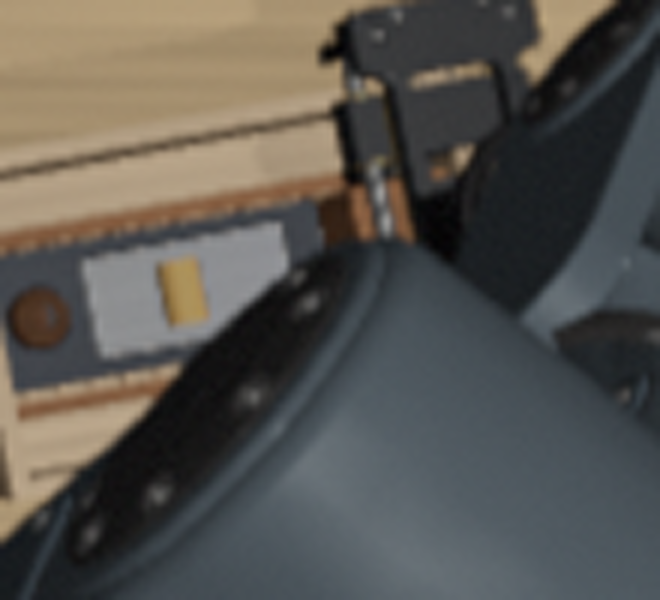

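There is no contact force. The block is between the plane and the end wall, its foot about level with the rail tops. Now the last few millimetres.

Call:
{"op": "jog_arm", "data": {
  "increments": [
    [[0,0,0,0,0,-0.001,0.5],[0,0,0,0,0,-0.002,0.5],[0,0,0,0,0,-0.003,0.5],[0,0,0,0,0,-0.004,0.5],[0,0,0,0,0,-0.004,0.5]]
  ]
}}

```text
time: 17.9
position: [0.5861, -0.342, 0.0353]
tool_rot: [0.545, -0.454, 0.45, -0.542]
ft_force: [-0.1, 0.1, -1.4]
grip_width: 0.0597
```

Call:
{"op": "jog_arm", "data": {
  "increments": [
    [[0,0,0,0,0,-0.0005,0.5],[0,0,0,0,0,-0.001,0.5],[0,0,0,0,0,-0.001,0.5]]
  ]
}}

```text
time: 18.2
position: [0.5862, -0.342, 0.0347]
tool_rot: [0.545, -0.454, 0.45, -0.542]
ft_force: [-0.6, 1.0, 2.1]
grip_width: 0.0595
```

Floor contact came at +2.1 N at the expected height: TCP 0.0347 m against a predicted 0.0345 m. I'll release to 72 mm only, so the fingers clear the side walls, and go straight up.

Call:
{"op": "jog_arm", "data": {
  "increments": [
    [[0,0,0,0,0,0,-0.45],[0,0,0,0,0,0,-0.65],[0,0,0,0,0,0,-0.65],[0,0,0,0,0,0,-0.65]]
  ]
}}

```text
time: 18.6
position: [0.5862, -0.342, 0.0345]
tool_rot: [0.545, -0.454, 0.45, -0.542]
ft_force: [-0.2, 0.5, -0.8]
grip_width: 0.0707
```

Call:
{"op": "jog_arm", "data": {
  "increments": [
    [[0,0,0,0,0,0.005,-0.65],[0,0,0,0,0,0.015,-0.65],[0,0,0,0,0,0.03,-0.65],[0,0,0,0,0,0.05,-0.65],[0,0,0,0,0,0.075,-0.65],[0,0,0,0,0,0.1,-0.65],[0,0,0,0,0,0.13,-0.65],[0,0,0,0,0,0.15,-0.65]]
  ]
}}

```text
time: 19.4
position: [0.5872, -0.3427, 0.1888]
tool_rot: [0.545, -0.453, 0.452, -0.542]
ft_force: [-0.6, -1.3, 0.5]
grip_width: 0.0718
```

Call:
{"op": "jog_arm", "data": {
  "increments": [
    [[0,0,0,-0.02,-0.01,0.02,-0.65],[0,0,0,-0.05,-0.02,0.03,-0.65],[0,0,0,-0.085,-0.03,0.03,-0.65],[0,0,0,-0.12,-0.04,0.03,-0.65],[0,0,0,-0.15,-0.05,0.03,-0.65],[0,0,0,-0.17,-0.06,0.03,-0.65],[0,0,0,-0.18,-0.07,0.03,-0.65],[0,0,0,-0.18,-0.07,0.03,-0.65]]
  ]
}}

```text
time: 20.2
position: [0.4066, -0.4146, 0.2201]
tool_rot: [0.545, -0.452, 0.453, -0.541]
ft_force: [-0.8, 0.0, -0.4]
grip_width: 0.0714
```

```bash
python3 m.py s4; python3 - <<'E'
from h import *
for n in("top","scene"): cv2.imwrite(f"pics/e_{n}.png",camera(n)[:,:,::-1])
E
```

```text
t 20.2 tcp [ 0.4066 -0.4146  0.2201] fing [-0.002 -0.005 -1.   ] jaw yaw 10.35 w 0.0714 F [-0.76  0.01 -0.39] q [-0.98  0.47  1.55 -0.01  1.12 -1.16]
grasp [ 0.4067 -0.4145  0.2388]
tcp in box: -0.189746976299972 -0.11773926645127263
bot [(-53.9, -20.9), (-48.5, 10.3)] top []
bot [(-54.0, -20.9), (-48.4, 9.0)] top []
bot [(-54.0, -21.4), (-48.3, 10.9)] top []
```

View pics/s4c.png

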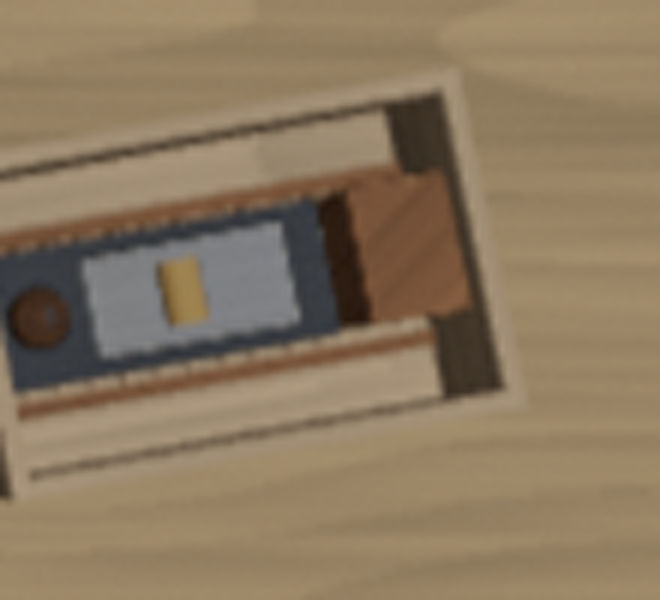

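View pics/e_scene.png

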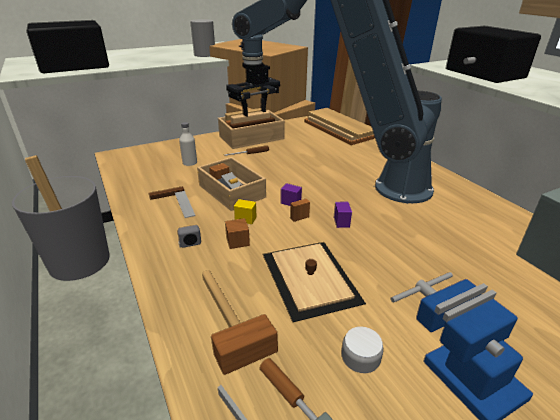

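View pics/e_top.png

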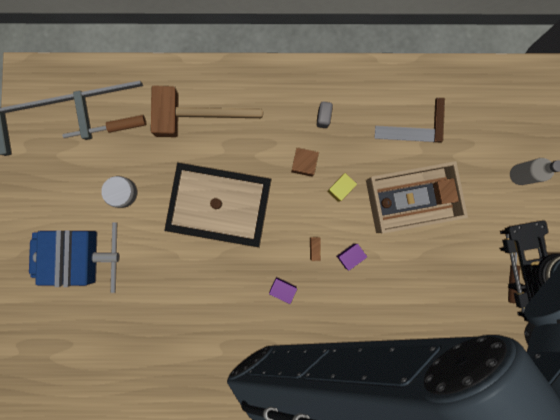

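The images show the block in the gap at (446,191) in the top view, the lid centred on the mat, and the other blocks where they were. One quantitative check of the seat height and lid centring.

```bash
python3 - <<'E'
from prof import *
r=cv2.imread("pics/e_top.png"); n0=cv2.imread("pics/n_top.png")
yaw=np.deg2rad(10.4); d=np.array([-np.sin(yaw),np.cos(yaw)]); e=np.array([d[1],-d[0]]);B=np.array((.572,-.2645))
C=B+d*-.079
F=lambda L:[(float(a),float(b)) for a,b in L]
print("block y z68",F(edges(r,B,d,.068,-.12,-.04,w=(-.02,.02),thr=5)),"x z68",F(edges(r,C,e,.068,-.05,.05,w=(-.012,.012),thr=5)))
print("plane marks before/after",F(edges(n0,B,d,.034,-.06,.1,thr=9)),F(edges(r,B,d,.034,-.06,.1,thr=9)))
y=np.deg2rad(-9.7); d=np.array([-np.sin(y),np.cos(y)]); e=np.array([d[1],-d[0]]);m=np.array((.5545,.2522))
print("lid/mat y",F(edges(r,m,d,.016,-.14,.14,w=(.03,.05),thr=12)),"x",F(edges(r,m,e,.016,-.12,.12,w=(.03,.05),thr=12)))
E
```

```text
block y z68 [(-106.0, -18.5), (-99.7, 9.6), (-57.2, -13.0), (-43.4, 7.8)] x z68 [(-40.5, -6.3), (-34.0, 5.6), (32.2, -5.1)]
plane marks before/after [(-54.8, -23.2), (-38.3, 18.1), (19.8, 10.4), (50.3, -15.9), (90.4, 20.7)] [(-38.3, 17.1), (19.8, 9.8), (50.3, -14.9), (90.4, 19.6)]
lid/mat y [(-128.8, -19.6), (-109.1, 30.2), (111.2, -21.8), (127.4, 23.4)] x [(-92.9, -23.1), (-73.1, 21.9), (74.3, -24.4), (92.9, 18.0)]
```

```bash
python3 -c "
from rig import *
print(hand_in())"
```

```text
the job is handed in; nothing more can be done
None
```

I lifted the lid off by its knob and set it knob up on the mat. Then I lowered the medium brown offcut upright into the gap at the plane's -y end and handed the job in. The clock read about 20 s of the 61 s allowed, and the gripper was clear of everything.

**Last checks:**
- **Lid:** it is within about 1 mm of the mat's middle and aligned with it. It was lowered until the wrist force showed it resting on the mat, then released.
- **Offcut:** floor contact came at +2.1 N with the tool at 34.7 mm, against a predicted 34.5 mm. From above, its top edges are 42.5 mm apart at the expected height, so it is seated and upright. It lies about centred in the gap.
- **Plane:** its markings are at the same positions in the pictures taken before and after the insertion.
- **Other objects:** the thick and thin offcuts, the look-alike blocks, the tape and the tin look unmoved in the final pictures.

**Disagreements:**
- While the block was still held above the box, the camera and the tool reading disagreed on its position by up to 1.6 mm. This fell to about 0.6 mm lower down, and I trusted the camera.
- A white strip showed on the box floor at the plane's end. It gave no resistance during the insertion.

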